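# Strip the workshop vacuum's dust cup for cleaning

## Task

Take the vacuum's dust cup apart for cleaning: unlock the red filter by turning it counter-clockwise, lift it straight out and stand it upright in the grey tray, then lift the mesh screen out of the cup and stand it upright in the tray too. Set both down gently on the tray's floor, not on the brush, and leave the cup standing where it is and everything else as it lies.

Things in the scene. Friction and masses are not known exactly. Their poses are not given: they have to be found in the camera images.
- cup: Clear plastic round dust cup, loose, standing on the bench: outer diameter 124 mm, height 112 mm, open at the top, 0.3 kg. Origin: centre of its underside on the bench, z up. The screen hangs in its mouth. Fixed equipment, up to 200 mm high, stands only along the back edge and the sides of the bench (beyond x = 0.69 or |y| = 0.43).
- screen: Grey and steel mesh screen, about 0.22 kg, hanging unfastened in the cup; it clears the rim after rising 80 mm. Origin: centre of its flat underside (70 mm across), 36 mm above the cup's origin when home; z up. Mesh basket up to z = 76 mm, at most 76 mm across; flange 132 mm across, z = 76 to 82 mm, resting on the cup's rim, with a tapered spigot under it; above it the neck and two hooks.
- screen_neck (a point): Where to grip the screen once the filter is out: on its axis at z = 104 mm, 10 mm below the top of the round grey neck (60 mm outer diameter, up to 2 mm more at its facets' corners; bore 56 mm; z = 82 to 114 mm). Axes as the screen's. Hooks stand on its +x and -x sides, so put the fingers on the +y and -y sides.
- screen_hook (a point): Top of the +x bayonet hook (red mark; its twin is at -x). Walls from the flange to z = 127 mm, 37 to 53 mm from the screen's axis, 15 mm to the clockwise side and 8 mm to the other. A white dot on the flange 37 degrees counter-clockwise of each hook shows where an ear is free.
- filter: Pleated white filter with a red cap, about 0.13 kg, sitting in the screen's neck. Origin: centre of its flat underside (47 mm across), 24 mm above the screen's origin when home; z up. Pleats to z = 82 mm, plain to 90, cap 60 mm across from 90 to 98 mm resting on the neck, grip bar above to 134 mm. Freed, it clears the neck after rising 92 mm.
- filter_grip (a point): In the red grip bar on the cap, on the filter's axis, 14 mm below the bar's top and 22 mm above the cap. The bar is 52 mm long along the filter's x, 14 mm thick in y, 36 mm high. Axes as the filter's.
- filter_ear (a point): Top of the cap's +x ear (twin at -x; 12 mm wide, 6 mm thick, tips 43 mm from the axis). At the start the ears are under the hooks, x within 0.12 rad of the screen's x, 2 mm of vertical play: pulling up lifts the whole cup. Turned counter-clockwise from above (+z) to 0.5 to 0.9 rad past the screen's x they are free; 0.65 is at the white dot. Turns easily; clockwise is a stop.
- tray: Dark grey rectangular cleaning tray, fixed to the bench: 220 mm (its x) by 310 mm (its y), 35 mm high, walls 4 mm, flat floor 4 mm above its origin. Origin: centre of its underside, z up.
- brush: Dusting brush with wooden handle, lying in the tray along its y axis near the tray's +x wall (about 76 mm from the tray's centre line, 42 mm wide, 180 mm long, 16 mm high); the rest of the tray is free. Origin: underside, at the root of the handle, its x along the bristles. Leave it.
- sanding_block: Cork sanding block 72 x 117 x 34 mm lying behind the cup. Origin: centre of the underside. Leave it.
- masking_tape: Roll of blue masking tape, 100 mm across, 36 mm high, lying behind the cup. Origin: centre of the underside. Leave it.
- sander: Yellow and black random-orbit sander, 124 mm across, 152 mm high, standing at the right of the bench. Origin: centre of the pad's underside. Leave it.
- disc_stack: Stack of brown abrasive discs, 125 mm across, 22 mm high, on the blue painted panel at the left of the bench. Origin: centre of the underside. Leave it.
- glue_bottle: Yellow glue bottle, 68 mm across, 190 mm high, standing at the back of the bench, near the middle. Origin: centre of its underside. Leave it.
- bar_clamp: Orange and black bar clamp 300 mm long and 30 mm high, lying at the left of the bench. Origin: under the bar, 90 mm from its jaw end. Leave it.
Not all that is in view belongs to the job. What is shaped like the cup but blue or green is not meant.

How it is judged:
By the outcome, as a careful person would: the job done as asked, in the order asked, and still so for the second after the job is handed in, with the robot touching nothing.
It also fails if it takes over 70 s, if anything falls off the work surface, if the arm or the gripper's body presses on something with over 40 N, if the wrist force passes 120 N, or if a joint passes its speed limit or range.

## Robot

A 7-joint arm with a two-finger parallel gripper is mounted at the origin on the work surface. World frame = base frame: x ahead of the robot, y to its left, z up, the work surface at z = 0. Lengths are in m, angles in degrees, forces in N, time in s.
With the tool pointing down it reaches from about 0.425 to 0.875 m from the base axis. Payload 4.7 kg.
Tool frame: the origin (TCP) lies on the mounting face of the last link; the fingertips stand 182 mm ahead of it and the grasp point (between the pads) lies 164 mm ahead of it; z points along the fingers, y is the line along which they close (so a half turn about z gives the same grasp; the last joint's range is limited). The gripper opens to 87 mm and grips with 3 to 60 N. Pads are 19 mm wide; open, the fingers measure 117 mm over their backs; the gripper's body (75 mm by 190 mm) begins 51 mm behind the grasp point.
Start: joints at [67.729, 18.392, -4.016, 83.108, 1.295, 78.541, -3.26], TCP at [0.255, -0.598, 0.405] pointing down, gripper open.
Joint ranges: [-163.93, 163.93], [-17.29, 119.83], [-79.2, 71.16], [3.27, 140.29], [-89.18, 269.18], [5.43, 117.66], [-154.24, 154.24]. Speed limits (degrees/s): [147.25, 147.25, 180, 180, 180, 180, 180].

## Interface

Orientations are given as [roll, pitch, yaw] about the fixed x, y, z axes, in that order (R = Rz(yaw) Ry(pitch) Rx(roll)).
In Python, from cell import env gives the robot as it stands.
- The arm moves only by the tool servo_tool, never from a script. Its argument "plan" is a list of rows, each an object with "xyz": the shift along the tool's x, y, z in cm, a list of three; "twist": the turn, a rotation vector about the tool's x, y, z in degrees, a list of three; "jaw": the closure, from 0 (fully open) to 1 (shut). In form: [{"xyz": [x, y, z], "twist": [wx, wy, wz], "jaw": jaw}, ...]. A call has 1 to 10 rows; each row is the pose to reach, as a shift and turn from the pose commanded when the call began, along the tool's axes at that moment; what a row does not reach only later rows make up. A row lasts 1/12 s, in which the tool goes at most 41.7 mm and 7.16 degrees, less where a joint would pass 70% of its speed; a pose out of reach is approached as far as the arm can. A call with a gripper value outside its range is refused whole. The fingers move at their own pace and stop on an object; "newtons" is the grip in N (left out, the last holds). Time passes only in rows, so rows that repeat a pose let the fingers close. It gives the time, the measured TCP pose, the force, the opening and the grip force at its end, in the units of the state.
- env.get_obs(): the state, without advancing time (a new reading comes with each control period).
- env.read_camera(name): name is "scene" or "side" or "wrist"; returns a dict with "img" (384x512x3 uint8, red, green, blue), "camera_matrix" (3x3 intrinsics, pixels), "R" (3x3) and "t" (3): a world point X has camera coordinates R X + t. Camera axes: x right, y down, z forward; pixel columns grow to the right and rows downward; lengths in m; the calibration is good to about 2 mm. A picture is of the moment at which its call begins. There is no depth.
- env.sign_off(): hands the job in; it is judged then, once.
The state is a dict: "time_s": time; "qpos": joint angles; "joint_velocities": joint speeds; "effort": joint torques, N m; "tool_pos": TCP position; "tool_rot": TCP orientation; "force": force on the tool from outside, world axes, zero at the start; "wrist_torque": the same for the moment, N m; "grip_width": finger opening in m; "grasp_force": force on a finger pad.
Only numpy, scipy, OpenCV 4.12 (cv2) and the standard library are available. Lean on these libraries where they do the work, as an engineer would, in place of code of your own. Each camera call takes 0.05 s, during which the arm holds its last target. There are 200 camera calls.

## Working session

There is one attempt and no reset: what is moved stays moved. The work goes in short steps, Python scripts to look and compute and a tool call to move; the robot and the scene stay as the last step left them, time stands still between calls to the robot, and variables do not carry over. Pictures are saved under pics/ and viewed, at most 10 in all, crops included, and the job is handed in when it is done.

Besides the shell and the picture viewer there is one more tool, called after "Call:" in YAML: its name, and indented under it one key for each argument. servo_tool: Moves the arm, as the interface text tells. Its arguments: {"type":"object","properties":{"plan":{"type":"array","items":{"type":"object","properties":{"xyz":{"type":"array","items":{"type":"number"}},"twist":{"type":"array","items":{"type":"number"}},"jaw":{"type":"number"}}}},"newtons":{"type":"number"}},"required":["plan"]}

```bash
mkdir -p pics; cat > h.py <<'E'
import numpy as np, cv2
from cell import env
def cam(n):
    d=env.read_camera(n); return d['img'],np.array(d['camera_matrix']),np.array(d['R']),np.array(d['t'])
def ray(c,u,v,z):
    _,K,R,t=c; o=-R.T@t; d=R.T@np.linalg.inv(K)@np.array([u,v,1.]); return o+d*(z-o[2])/d[2]
def proj(c,X):
    _,K,R,t=c; p=K@(R@np.asarray(X,float)+t); return p[:2]/p[2]
def save(im,f): cv2.imwrite('pics/'+f,im[...,::-1])
E
python3 - <<'E'
from h import *
o=env.get_obs();print(o['tool_pos'],o['tool_rot'],o['grip_width'],o['force'])
a=cam('scene');b=cam('side')
save(a[0],'scene.png');save(b[0],'side.png')
for c in(a,b):print(c[1][0,0],-c[2].T@c[3],c[2][2])
E
```

```text
[ 0.25464579 -0.59781388  0.40365716] [-1.79891031e+02  7.53067262e-03  2.30778653e+01] 0.0867880246091386 [-0.12158608  0.70037714 -0.16980184]
460.0481295021658 [ 1.77242687 -0.32859625  1.30161884] [-0.69309012  0.19564305 -0.69379384]
436.0233722685844 [-0.11417965  0.7715297   1.00432668] [ 0.50708919 -0.57163018 -0.64505774]
```

View pics/scene.png

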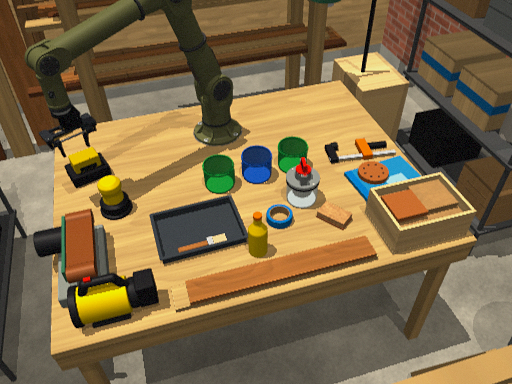

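View pics/side.png

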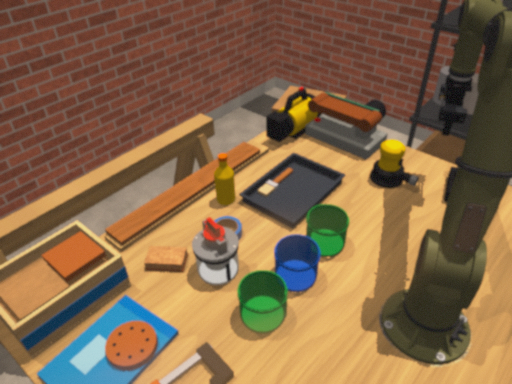

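The target is the clear cup with the red filter, at scene (303,178) and side (216,245). The two green cups (scene 219,173 and 293,152) and the blue cup (257,163) are decoys because of their colour. I'll confirm this in one enlarged crop and measure there.

```bash
python3 - <<'E'
from h import *
a=cam('scene');b=cam('side')
A=cv2.resize(a[0][145:215,270:340],(400,400),interpolation=cv2.INTER_CUBIC)
B=cv2.resize(b[0][210:290,180:260],(400,400),interpolation=cv2.INTER_CUBIC)
save(np.hstack([A,B]),'crop.png')
def red(c,x0,x1,y0,y1):
    h=cv2.cvtColor(c[0],cv2.COLOR_RGB2HSV).astype(int)
    m=((h[...,0]<6)|(h[...,0]>174))&(h[...,1]>150)&(h[...,2]>80)
    k=np.zeros_like(m);k[y0:y1,x0:x1]=1;ys,xs=np.nonzero(m&k);return xs,ys
for c,r in((a,(270,340,145,200)),(b,(180,260,205,270))):
    xs,ys=red(c,*r);print(len(xs),xs.min(),xs.max(),ys.min(),ys.max(),xs.mean(),ys.mean(),ray(c,xs.mean(),ys.mean(),.175))
# tray: dark pixels
for c,r in((a,(140,255,190,270)),(b,(235,350,150,230))):
    h=cv2.cvtColor(c[0],cv2.COLOR_RGB2HSV)
    m=((h[...,2]<90)&(h[...,1]<110)).astype(np.uint8);k=np.zeros_like(m);k[r[2]:r[3],r[0]:r[1]]=1
    cs,_=cv2.findContours(m*k,0,2);q=max(cs,key=cv2.contourArea)
    p=cv2.approxPolyDP(cv2.convexHull(q),6,True)[:,0]
    for u,v in p: print((u,v),ray(c,u,v,.035).round(3),ray(c,u,v,0).round(3))
E
```

```text
158 296 310 157 175 303.17721518987344 167.55696202531647 [0.56766269 0.20752722 0.175     ]
236 203 224 218 240 212.85169491525423 230.885593220339 [0.53883592 0.22444164 0.175     ]
(np.int32(231), np.int32(197)) [ 0.497 -0.061  0.035] [ 0.461 -0.053  0.   ]
(np.int32(246), np.int32(241)) [ 0.732 -0.067  0.035] [ 0.703 -0.06   0.   ]
(np.int32(163), np.int32(263)) [ 0.74  -0.367  0.035] [ 0.712 -0.368  0.   ]
(np.int32(151), np.int32(214)) [ 0.493 -0.376  0.035] [ 0.457 -0.377  0.   ]
(np.int32(343), np.int32(175)) [ 0.49  -0.376  0.035] [ 0.512 -0.417  0.   ]
(np.int32(293), np.int32(227)) [ 0.465 -0.044  0.035] [ 0.486 -0.073  0.   ]
(np.int32(241), np.int32(194)) [ 0.703 -0.059  0.035] [ 0.733 -0.089  0.   ]
(np.int32(293), np.int32(154)) [ 0.712 -0.367  0.035] [ 0.741 -0.408  0.   ]
```

View pics/crop.png

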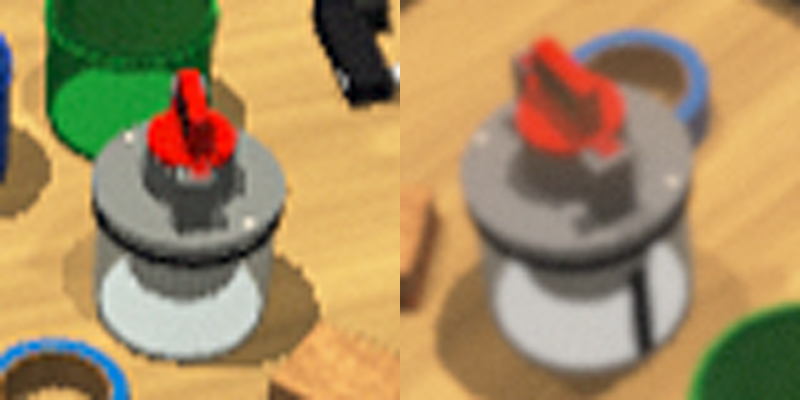

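The crop shows the clear cup with grey screen and red bar. The white dots are at scene (292.6,169) and (313.6,183.9), and at side (196.6,237) and (234.4,246.2). Their midpoint gives the axis and their line gives the yaw.

```bash
python3 - <<'E'
from h import *
a=cam('scene');b=cam('side')
for c,p,q in((a,(292.4,168.8),(313.4,183.7)),(b,(196.4,236.8),(234.2,246))):
    P=ray(c,*p,.118);Q=ray(c,*q,.118);d=Q-P
    print(P.round(4),Q.round(4),((P+Q)/2).round(4),np.linalg.norm(d),np.degrees(np.arctan2(d[1],d[0]))-37)
E
```

```text
[0.5007 0.1918 0.118 ] [0.606  0.2374 0.118 ] [0.5533 0.2146 0.118 ] 0.11474638360380053 -13.588432355977673
[0.6028 0.2338 0.118 ] [0.4954 0.1908 0.118 ] [0.5491 0.2123 0.118 ] 0.11568991212657284 -195.20540031761266
```

```bash
cat >> h.py <<'E'
from scipy.spatial.transform import Rotation as Ro
def to(x,y,z,yaw):
    "shift (cm) and twist (deg) in tool axes from now to TCP x,y,z pointing down"
    o=env.get_obs();R=Ro.from_euler('xyz',o['tool_rot'],degrees=True)
    T=Ro.from_euler('xyz',[180,0,yaw],degrees=True)
    print('at',o['time_s'],np.round(o['tool_pos'],4),np.round(o['tool_rot'],2),'F',np.round(o['force'],1),'w',round(o['grip_width'],4))
    print('xyz',np.round(R.inv().apply(np.array([x,y,z])-o['tool_pos'])*100,2),'tw',np.round((R.inv()*T).as_rotvec(degrees=True),2))
E
python3 -c "
from h import *
to(.46,-.25,.45,93);to(.551,.2135,.47,165.6)"
```

```text
at 0.3 [ 0.2548 -0.5979  0.4044] [-179.96    0.     23.08] F [ 0.1 -0.   0.5] w 0.0872
xyz [ 32.52 -23.96  -4.55] tw [-3.000e-02 -2.000e-02 -6.992e+01]
at 0.3 [ 0.2548 -0.5979  0.4044] [-179.96    0.     23.08] F [ 0.1 -0.   0.5] w 0.0872
xyz [ 59.06 -63.04  -6.53] tw [-2.0000e-02 -4.0000e-02 -1.4252e+02]
```

Call:
servo_tool:
  plan:
    - {"xyz":[32.5,-24,-4.5],"twist":[0,0,-70],"jaw":0}
    - {"xyz":[32.5,-24,-4.5],"twist":[0,0,-70],"jaw":0}
    - {"xyz":[32.5,-24,-4.5],"twist":[0,0,-70],"jaw":0}
    - {"xyz":[32.5,-24,-4.5],"twist":[0,0,-70],"jaw":0}
    - {"xyz":[32.5,-24,-4.5],"twist":[0,0,-70],"jaw":0}
    - {"xyz":[32.5,-24,-4.5],"twist":[0,0,-70],"jaw":0}
    - {"xyz":[32.5,-24,-4.5],"twist":[0,0,-70],"jaw":0}
    - {"xyz":[32.5,-24,-4.5],"twist":[0,0,-70],"jaw":0}
    - {"xyz":[32.5,-24,-4.5],"twist":[0,0,-70],"jaw":0}
    - {"xyz":[32.5,-24,-4.5],"twist":[0,0,-70],"jaw":0}

```text
time_s: 1.13
tool_pos: [0.4612, -0.2459, 0.4506]
tool_rot: [179.9, 0.0, 93.6]
force: [0.6, 0.6, 0.0]
grip_width: 0.087
grasp_force: 0.0
```

```bash
python3 -c "
from h import *
to(.551,.2135,.47,165.6)"
```

```text
at 1.1333 [ 0.4612 -0.2459  0.4506] [1.7992e+02 1.0000e-02 9.3610e+01] F [0.6 0.6 0. ] w 0.087
xyz [45.29 11.86 -1.93] tw [ 7.000e-02  6.000e-02 -7.199e+01]
```

Call:
servo_tool:
  plan:
    - {"xyz":[35,9,-2],"twist":[0,0,-71],"jaw":0}
    - {"xyz":[35,9,-2],"twist":[0,0,-71],"jaw":0}
    - {"xyz":[35,9,-2],"twist":[0,0,-71],"jaw":0}
    - {"xyz":[35,9,-2],"twist":[0,0,-71],"jaw":0}
    - {"xyz":[35,9,-2],"twist":[0,0,-71],"jaw":0}
    - {"xyz":[35,9,-2],"twist":[0,0,-71],"jaw":0}
    - {"xyz":[35,9,-2],"twist":[0,0,-71],"jaw":0}
    - {"xyz":[35,9,-2],"twist":[0,0,-71],"jaw":0}
    - {"xyz":[35,9,-2],"twist":[0,0,-71],"jaw":0}
    - {"xyz":[35,9,-2],"twist":[0,0,-71],"jaw":0}

```text
time_s: 1.97
tool_pos: [0.53, 0.1124, 0.4706]
tool_rot: [179.7, 0.0, 165.1]
force: [-0.3, -0.3, -0.2]
grip_width: 0.0873
grasp_force: 0.0
```

```bash
python3 -c "
from h import *
to(.551,.2135,.47,165.6)
w=cam('wrist');save(w[0],'w1.png');print(proj(w,[.551,.2135,.118]),proj(w,[.551,.2135,.194]),-w[2].T@w[3],w[2][2])
print(env.get_obs()['qpos'])"
```

```text
at 1.9667 [0.53   0.1124 0.4706] [1.7972e+02 1.0000e-02 1.6507e+02] F [-0.3 -0.3 -0.2] w 0.0873
xyz [ 0.57 10.31  0.11] tw [ 0.28  0.01 -0.53]
[341.8191597  169.93374329] [366.53159969 186.59259978] [0.45966196 0.1312294  0.45011547] [ 0.26070308 -0.06471383 -0.96324765]
[ 28.77050071   7.02598056 -46.73304118  91.48778364   5.04947781
  83.64702453  56.84031568]
```

View pics/w1.png

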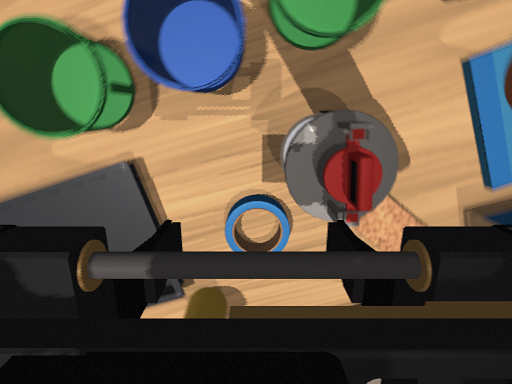

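The wrist view shows the flange centred at about (342,168), against a predicted (342,170). The hook and ear marks are near (358,133) and (352,215). I'll refine the axis and yaw from these.

```bash
python3 - <<'E'
from h import *
w=cam('wrist');im=w[0]
h=cv2.cvtColor(im,cv2.COLOR_RGB2HSV).astype(int)
m=(((h[...,0]<6)|(h[...,0]>174))&(h[...,1]>140)&(h[...,2]>70)).astype(np.uint8);m[:,:280]=0;m[:,410:]=0;m[240:]=0
n,l,s,c=cv2.connectedComponentsWithStats(m)
for i in range(1,n):
    if s[i,4]>5:print(s[i],c[i])
g=((h[...,1]<45)&(h[...,2]>60)).astype(np.uint8);g[:,:275]=0;g[:,410:]=0;g[:95]=0;g[240:]=0
cs,_=cv2.findContours(g,0,2);q=cv2.convexHull(max(cs,key=cv2.contourArea));e=cv2.fitEllipse(q);print(e,ray(w,*e[0],.118))
M=cv2.morphologyEx(m,cv2.MORPH_OPEN,np.ones((9,9)))
cs,_=cv2.findContours(m,0,2);(u,v),r=cv2.minEnclosingCircle(max(cs,key=cv2.contourArea));print(u,v,r)
for p,q in(((359,133),(352,215)),):
    P=ray(w,*p,.163);Q=ray(w,*q,.163);d=P-Q;print(P,Q,(P+Q)/2,np.linalg.norm(d),np.degrees(np.arctan2(d[1],d[0])))
save(cv2.resize(im[95:245,270:420],(600,600),interpolation=cv2.INTER_CUBIC),'w1c.png')
E
```

```text
[358 130  12  10 117] [363.35897436 134.41025641]
[ 328  135   59   77 2583] [357.34998064 176.30700736]
[350 214  12   9  94] [355.61702128 217.96808511]
((342.65667724609375, 163.99053955078125), (112.97547149658203, 117.41844177246094), 91.4333267211914) [0.54401716 0.21108355 0.118     ]
361.5 173.2763214111328 39.437721252441406
[0.5069021  0.22032525 0.163     ] [0.58795538 0.19957835 0.163     ] [0.54742874 0.2099518  0.163     ] 0.08366640655807604 165.64248490955427
```

View pics/w1c.png

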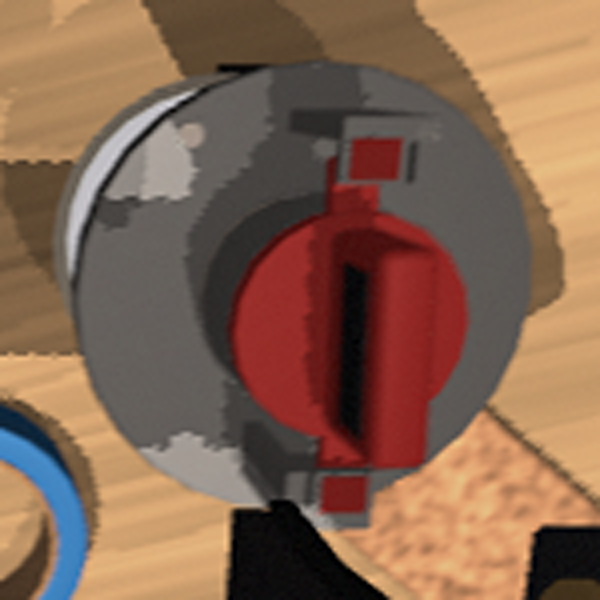

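```bash
python3 - <<'E'
from h import *
w=cam('wrist')
P=ray(w,363.4,134.4,.163);Q=ray(w,355.6,218,.163);d=P-Q;print((P+Q)/2,np.linalg.norm(d),np.degrees(np.arctan2(d[1],d[0])))
print('bar',ray(w,370.7,185,.194))
P=ray(w,270+410/4,95+252/4,.194);Q=ray(w,270+396/4,95+465/4,.194);d=P-Q;print('baryaw',np.linalg.norm(d),(P+Q)/2,np.degrees(np.arctan2(d[1],d[0])))
P=ray(w,270+437/4,95+255/4,.194);Q=ray(w,270+427/4,95+465/4,.194);d=P-Q;print('right edge',P,Q,np.degrees(np.arctan2(d[1],d[0])))
to(.549,.2145,.47,165.5)
E
```

```text
[0.55220808 0.20973529 0.163     ] 0.08549023367045136 164.58230377407762
bar [0.55155104 0.20929118 0.194     ]
baryaw 0.04933374899442587 [0.55182144 0.20925083 0.194     ] 166.74283532147857
right edge [0.53006943 0.22048678 0.194     ] [0.57776419 0.21045779 0.194     ] 168.12515104927922
at 2.1167 [0.5308 0.1045 0.4696] [-1.7996e+02 -1.0000e-02  1.6394e+02] F [ 0.5  0.7 -0. ] w 0.0871
xyz [ 1.29 11.08 -0.05] tw [-0.04 -0.01 -1.56]
```

```bash
python3 - <<'E'
from h import *
for k in range(2):
    w=cam('wrist');im=w[0]
    h=cv2.cvtColor(im,cv2.COLOR_RGB2HSV).astype(int)
    m=(((h[...,0]<6)|(h[...,0]>174))&(h[...,1]>140)&(h[...,2]>70)).astype(np.uint8);m[:,:280]=0;m[:,420:]=0;m[245:]=0
    n,l,s,c=cv2.connectedComponentsWithStats(m)
    i=[j for j in range(1,n) if 50<s[j,4]<300];i.sort(key=lambda j:c[j,1]);print(c[i])
    P=ray(w,*c[i[0]],.163);Q=ray(w,*c[i[1]],.163);d=P-Q;print((P+Q)/2,np.linalg.norm(d),np.degrees(np.arctan2(d[1],d[0])))
    print(env.get_obs()['tool_pos'])
to(.552,.211,.47,166)
E
```

```text
[[368.48091603 129.88549618]
 [362.18446602 214.74757282]]
[0.55064083 0.21382159 0.163     ] 0.08610279315893113 165.57264683792334
[0.53085938 0.10350679 0.46950564]
[[369.91240876 128.96350365]
 [363.65714286 214.07619048]]
[0.5505534  0.21417951 0.163     ] 0.08620104267405475 165.55044142699396
[0.53088204 0.10303828 0.46948354]
at 2.2167 [0.5309 0.103  0.4695] [-1.7994e+02 -1.0000e-02  1.6378e+02] F [-0.7 -0.3 -0.5] w 0.0869
xyz [ 0.99 10.96 -0.06] tw [-0.06 -0.01 -2.22]
```

Call:
servo_tool:
  plan:
    - {"xyz":[0.9,11.2,-0.1],"twist":[0,0,-3.5],"jaw":0}
    - {"xyz":[0.9,11.2,-0.1],"twist":[0,0,-3.5],"jaw":0}
    - {"xyz":[0.9,11.2,-0.1],"twist":[0,0,-3.5],"jaw":0}
    - {"xyz":[0.9,11.2,-0.1],"twist":[0,0,-3.5],"jaw":0}
    - {"xyz":[0.9,11.2,-0.1],"twist":[0,0,-3.5],"jaw":0}
    - {"xyz":[0.9,11.2,-0.1],"twist":[0,0,-3.5],"jaw":0}

```text
time_s: 2.72
tool_pos: [0.5533, 0.2129, 0.4703]
tool_rot: [-179.9, -0.0, 167.4]
force: [-0.5, -0.1, -1.0]
grip_width: 0.0868
grasp_force: 0.0
```

```bash
python3 -c "
from h import *
to(.5507,.2140,.346,167.5)"
```

```text
at 2.7167 [0.5533 0.2129 0.4703] [-179.9    -0.    167.38] F [-0.5 -0.1 -1. ] w 0.0868
xyz [ 0.28  0.07 12.43] tw [-0.1  -0.   -0.12]
```

Call:
servo_tool:
  plan:
    - {"xyz":[0.2,0.05,3],"twist":[0,0,0],"jaw":0}
    - {"xyz":[0.2,0.05,6],"twist":[0,0,0],"jaw":0}
    - {"xyz":[0.2,0.05,8.5],"twist":[0,0,0],"jaw":0}
    - {"xyz":[0.2,0.05,10.5],"twist":[0,0,0],"jaw":0}
    - {"xyz":[0.2,0.05,12],"twist":[0,0,0],"jaw":0}
    - {"xyz":[0.2,0.05,12.4],"twist":[0,0,0],"jaw":0}
    - {"xyz":[0.2,0.05,12.4],"twist":[0,0,0],"jaw":0}
    - {"xyz":[0.2,0.05,12.4],"twist":[0,0,0],"jaw":0}

```text
time_s: 3.38
tool_pos: [0.5516, 0.2143, 0.3476]
tool_rot: [-180.0, 0.1, 167.4]
force: [0.1, 0.0, 0.2]
grip_width: 0.0871
grasp_force: 0.0
```

```bash
python3 -c "
from h import *
to(.5507,.2140,.346,167.5)"
```

```text
at 3.3833 [0.5516 0.2143 0.3476] [-1.7998e+02  7.0000e-02  1.6742e+02] F [0.1 0.  0.2] w 0.0871
xyz [ 0.08 -0.05  0.16] tw [-0.02  0.07 -0.08]
```

Call:
servo_tool:
  plan:
    - {"xyz":[0.1,0,0.1],"twist":[0,0,0],"jaw":0.5}
    - {"xyz":[0.1,0,0.1],"twist":[0,0,0],"jaw":0.7}
    - {"xyz":[0.1,0,0.1],"twist":[0,0,0],"jaw":0.8}
    - {"xyz":[0.1,0,0.1],"twist":[0,0,0],"jaw":0.85}
    - {"xyz":[0.1,0,0.1],"twist":[0,0,0],"jaw":0.9}
    - {"xyz":[0.1,0,0.1],"twist":[0,0,0],"jaw":1}
    - {"xyz":[0.1,0,0.1],"twist":[0,0,0],"jaw":1}
    - {"xyz":[0.1,0,0.1],"twist":[0,0,0],"jaw":1}
  newtons: 20

```text
time_s: 4.05
tool_pos: [0.55, 0.2159, 0.3457]
tool_rot: [-180.0, -0.0, 167.6]
force: [-0.6, -0.0, -0.1]
grip_width: 0.0414
grasp_force: 0.0
```

```bash
python3 -c "
from h import *
to(.5507,.2140,.346,167.5)
o=env.get_obs();print(o['grasp_force'],o['wrist_torque'])"
```

```text
at 4.05 [0.55   0.2159 0.3457] [-179.99   -0.    167.58] F [-0.6 -0.  -0.1] w 0.0414
xyz [-0.11 -0.17 -0.03] tw [-0.01 -0.    0.08]
0.0 [ 0.06302345 -0.13477331 -0.0035832 ]
```

Call:
servo_tool:
  plan:
    - {"xyz":[0,-0.1,0],"twist":[0,0,0],"jaw":1}
    - {"xyz":[0,-0.1,0],"twist":[0,0,0],"jaw":1}
    - {"xyz":[0,-0.1,0],"twist":[0,0,0],"jaw":1}
    - {"xyz":[0,-0.1,0],"twist":[0,0,0],"jaw":1}
    - {"xyz":[0,-0.1,0],"twist":[0,0,0],"jaw":1}
    - {"xyz":[0,-0.1,0],"twist":[0,0,0],"jaw":1}
    - {"xyz":[0,-0.1,0],"twist":[0,0,0],"jaw":1}
    - {"xyz":[0,-0.1,0],"twist":[0,0,0],"jaw":1}

```text
time_s: 4.72
tool_pos: [0.5498, 0.2148, 0.3457]
tool_rot: [-180.0, -0.0, 167.6]
force: [-0.4, -0.1, -0.2]
grip_width: 0.0138
grasp_force: 20.0
```

```bash
python3 -c "
from h import *
to(.5507,.2140,.346,204)
o=env.get_obs();print(o['grasp_force'],o['wrist_torque'])"
```

```text
at 4.7167 [0.5498 0.2148 0.3457] [-179.98   -0.    167.58] F [-0.4 -0.1 -0.2] w 0.0138
xyz [-0.11 -0.06 -0.03] tw [-1.000e-02 -1.000e-02 -3.642e+01]
19.971395961474627 [ 0.03988436 -0.15679966 -0.04120875]
```

Call:
servo_tool:
  plan:
    - {"xyz":[0,0,0],"twist":[0,0,-4],"jaw":1}
    - {"xyz":[0,0,0],"twist":[0,0,-8],"jaw":1}
    - {"xyz":[0,0,0],"twist":[0,0,-12],"jaw":1}
    - {"xyz":[0,0,0],"twist":[0,0,-16],"jaw":1}
    - {"xyz":[0,0,0],"twist":[0,0,-20],"jaw":1}
    - {"xyz":[0,0,0],"twist":[0,0,-24],"jaw":1}
    - {"xyz":[0,0,0],"twist":[0,0,-28],"jaw":1}
    - {"xyz":[0,0,0],"twist":[0,0,-32],"jaw":1}
    - {"xyz":[0,0,0],"twist":[0,0,-36],"jaw":1}
    - {"xyz":[0,0,0],"twist":[0,0,-36],"jaw":1}

```text
time_s: 5.55
tool_pos: [0.5498, 0.2149, 0.3457]
tool_rot: [180.0, 0.0, -156.3]
force: [-0.2, -0.2, -0.2]
grip_width: 0.0138
grasp_force: 20.0
```

```bash
python3 -c "
from h import *
to(.5507,.2140,.346,203)
o=env.get_obs();print(o['grasp_force'],o['wrist_torque'],o['qpos'])
a=cam('scene');b=cam('side')
A=cv2.resize(a[0][145:215,270:340],(400,400),interpolation=cv2.INTER_CUBIC)
B=cv2.resize(b[0][210:290,180:260],(400,400),interpolation=cv2.INTER_CUBIC)
save(np.hstack([A,B]),'turn.png')"
```

```text
at 5.55 [0.5498 0.2149 0.3457] [ 179.98    0.   -156.32] F [-0.2 -0.2 -0.2] w 0.0138
xyz [-0.04 -0.11 -0.03] tw [0.02 0.   0.68]
19.968409335706383 [ 0.06801411 -0.13405924  0.01718255] [ 21.13873088  21.73666076 -55.33723241  94.92775554  18.54170583
  73.15854764  75.93386584]
```

View pics/turn.png

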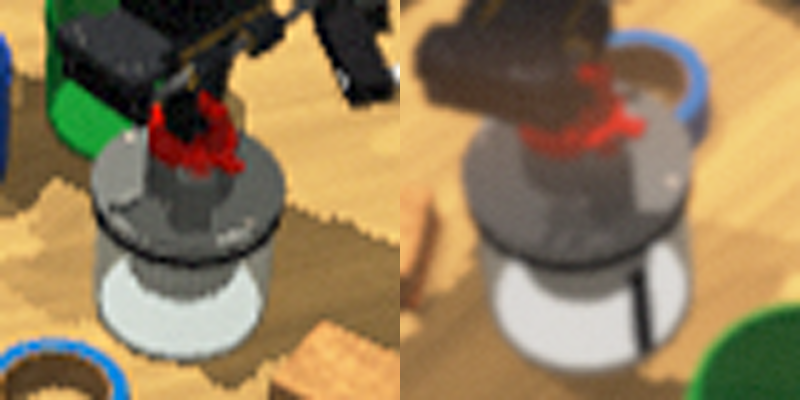

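The ear has swung to the white dot and the screen has not turned: the dot is still at (672,181) in the right-hand crop. Next I lift a little and check the force.

Call:
servo_tool:
  plan:
    - {"xyz":[0,0,-0.3],"twist":[0,0,0.5],"jaw":1}
    - {"xyz":[0,0,-0.7],"twist":[0,0,0.5],"jaw":1}
    - {"xyz":[0,0,-1.2],"twist":[0,0,0.5],"jaw":1}
    - {"xyz":[0,0,-1.2],"twist":[0,0,0.5],"jaw":1}
    - {"xyz":[0,0,-1.2],"twist":[0,0,0.5],"jaw":1}

```text
time_s: 6.07
tool_pos: [0.5499, 0.215, 0.3583]
tool_rot: [-180.0, 0.1, -156.9]
force: [-0.0, 0.3, -1.2]
grip_width: 0.014
grasp_force: 20.0
```

Call:
servo_tool:
  plan:
    - {"xyz":[0,0,-1],"twist":[0,0,0],"jaw":1}
    - {"xyz":[0,0,-2.5],"twist":[0,0,0],"jaw":1}
    - {"xyz":[0,0,-4.0],"twist":[0,0,0],"jaw":1}
    - {"xyz":[0,0,-5.5],"twist":[0,0,0],"jaw":1}
    - {"xyz":[0,0,-7],"twist":[0,0,0],"jaw":1}
    - {"xyz":[0,0,-8.5],"twist":[0,0,0],"jaw":1}
    - {"xyz":[0,0,-10],"twist":[0,0,0],"jaw":1}
    - {"xyz":[0,0,-11.5],"twist":[0,0,0],"jaw":1}
    - {"xyz":[0,0,-12.2],"twist":[0,0,0],"jaw":1}
    - {"xyz":[0,0,-12.2],"twist":[0,0,0],"jaw":1}

```text
time_s: 6.9
tool_pos: [0.5499, 0.2153, 0.4818]
tool_rot: [-180.0, 0.2, -156.9]
force: [-0.3, 0.8, -1.5]
grip_width: 0.0141
grasp_force: 20.0
```

```bash
python3 -c "
from h import *
to(.57,-.05,.482,177);to(.57,-.29,.482,155)"
```

```text
at 6.9 [0.5499 0.2153 0.4818] [-179.99    0.18 -156.92] F [-0.3  0.8 -1.5] w 0.0141
xyz [  8.55 -25.2   -0.04] tw [ 0.03  0.18 26.08]
at 6.9 [0.5499 0.2153 0.4818] [-179.99    0.18 -156.92] F [-0.3  0.8 -1.5] w 0.0141
xyz [ 17.96 -47.28  -0.06] tw [ 0.06  0.18 48.08]
```

Call:
servo_tool:
  plan:
    - {"xyz":[0.5,-1.3,0],"twist":[0,0,1],"jaw":1}
    - {"xyz":[1.3,-3.6,0],"twist":[0,0,3.6],"jaw":1}
    - {"xyz":[2.4,-6.6,0],"twist":[0,0,6.6],"jaw":1}
    - {"xyz":[3.5,-9.5,0],"twist":[0,0,9.6],"jaw":1}
    - {"xyz":[4.6,-12.4,0],"twist":[0,0,12.6],"jaw":1}
    - {"xyz":[5.7,-15.3,0],"twist":[0,0,15.6],"jaw":1}
    - {"xyz":[6.8,-18.2,0],"twist":[0,0,18.6],"jaw":1}
    - {"xyz":[7.9,-21.1,0],"twist":[0,0,21.6],"jaw":1}
    - {"xyz":[9.0,-24,0],"twist":[0,0,24.6],"jaw":1}
    - {"xyz":[10.1,-26.9,0],"twist":[0,0,27.6],"jaw":1}

```text
time_s: 7.73
tool_pos: [0.5618, -0.0737, 0.4789]
tool_rot: [-180.0, -0.1, 175.3]
force: [0.7, 0.8, -1.2]
grip_width: 0.0139
grasp_force: 20.0
```

```bash
python3 -c "
from h import *
to(.57,-.29,.482,155);print(env.get_obs()['qpos'])"
```

```text
at 7.7333 [ 0.5618 -0.0737  0.4789] [-1.7998e+02 -8.0000e-02  1.7532e+02] F [ 0.7  0.8 -1.2] w 0.0139
xyz [ -2.57 -21.49  -0.31] tw [-0.03 -0.07 20.32]
[ 45.02567306  10.77139802 -46.01319463  87.24393391   7.76179071
  85.35083067  84.202767  ]
```

Call:
servo_tool:
  plan:
    - {"xyz":[-0.3,-2.9,0],"twist":[0,0,3],"jaw":1}
    - {"xyz":[-0.7,-5.8,0],"twist":[0,0,6],"jaw":1}
    - {"xyz":[-1,-8.7,0],"twist":[0,0,9],"jaw":1}
    - {"xyz":[-1.4,-11.6,0],"twist":[0,0,12],"jaw":1}
    - {"xyz":[-1.7,-14.5,0],"twist":[0,0,15],"jaw":1}
    - {"xyz":[-2,-17.2,0],"twist":[0,0,17.5],"jaw":1}
    - {"xyz":[-2.3,-19.4,0],"twist":[0,0,19.5],"jaw":1}
    - {"xyz":[-2.5,-20.9,0],"twist":[0,0,20],"jaw":1}
    - {"xyz":[-2.5,-21.4,0],"twist":[0,0,20],"jaw":1}
    - {"xyz":[-2.5,-21.4,0],"twist":[0,0,20],"jaw":1}

```text
time_s: 8.57
tool_pos: [0.5703, -0.2892, 0.479]
tool_rot: [180.0, -0.1, 155.4]
force: [0.9, 0.6, -1.7]
grip_width: 0.0141
grasp_force: 20.0
```

```bash
python3 -c "
from h import *
to(.57,-.29,.2897,155)
a=cam('scene');save(cv2.resize(a[0][130:280,100:320],(792,540)),'tray1.png')
for X in([.57,-.29,.004],[.57,-.29,.19],[.575,-.13,.004]):print((proj(a,X)-[100,130])*3.6)"
```

```text
at 8.5667 [ 0.5703 -0.2892  0.479 ] [ 1.7997e+02 -6.0000e-02  1.5537e+02] F [ 0.9  0.6 -1.7] w 0.0141
xyz [-0.03 -0.09 18.93] tw [ 0.03 -0.06  0.37]
[279.96161214 355.47223434]
[254.7019392  227.92872018]
[428.99724064 324.7434926 ]
```

View pics/tray1.png

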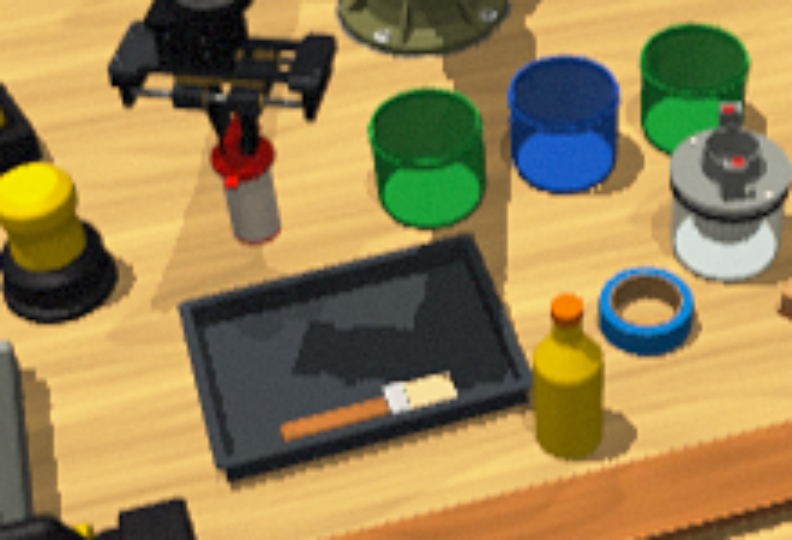

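The filter hangs upright over the tray. The projected landing spot (280,355) is inside the tray and clear of the brush (285–455, 375–440).

Call:
servo_tool:
  plan:
    - {"xyz":[0,0,1.5],"twist":[0,0,0],"jaw":1}
    - {"xyz":[0,0,4],"twist":[0,0,0],"jaw":1}
    - {"xyz":[0,0,7],"twist":[0,0,0],"jaw":1}
    - {"xyz":[0,0,10],"twist":[0,0,0],"jaw":1}
    - {"xyz":[0,0,13],"twist":[0,0,0],"jaw":1}
    - {"xyz":[0,0,15.5],"twist":[0,0,0],"jaw":1}
    - {"xyz":[0,0,17.3],"twist":[0,0,0],"jaw":1}
    - {"xyz":[0,0,18.2],"twist":[0,0,0],"jaw":1}
    - {"xyz":[0,0,18.4],"twist":[0,0,0],"jaw":1}
    - {"xyz":[0,0,18.4],"twist":[0,0,0],"jaw":1}

```text
time_s: 9.45
tool_pos: [0.5708, -0.2863, 0.2962]
tool_rot: [180.0, 0.0, 155.6]
force: [-0.1, 1.1, -1.3]
grip_width: 0.0139
grasp_force: 20.0
```

Call:
servo_tool:
  plan:
    - {"xyz":[0,0,0.15],"twist":[0,0,0],"jaw":1}
    - {"xyz":[0,0,0.25],"twist":[0,0,0],"jaw":1}
    - {"xyz":[0,0,0.35],"twist":[0,0,0],"jaw":1}
    - {"xyz":[0,0,0.4],"twist":[0,0,0],"jaw":1}
    - {"xyz":[0,0,0.4],"twist":[0,0,0],"jaw":1}

```text
time_s: 9.87
tool_pos: [0.5704, -0.2876, 0.2921]
tool_rot: [-180.0, 0.0, 155.5]
force: [0.3, -0.0, -1.4]
grip_width: 0.0137
grasp_force: 20.0
```

Call:
servo_tool:
  plan:
    - {"xyz":[0,0,0.05],"twist":[0,0,0],"jaw":1}
    - {"xyz":[0,0,0.1],"twist":[0,0,0],"jaw":1}
    - {"xyz":[0,0,0.15],"twist":[0,0,0],"jaw":1}
    - {"xyz":[0,0,0.15],"twist":[0,0,0],"jaw":1}
    - {"xyz":[0,0,0.15],"twist":[0,0,0],"jaw":1}

```text
time_s: 10.28
tool_pos: [0.5704, -0.2875, 0.2902]
tool_rot: [-180.0, -0.0, 155.5]
force: [0.6, -0.1, -1.3]
grip_width: 0.0134
grasp_force: 20.0
```

Call:
servo_tool:
  plan:
    - {"xyz":[0,0,0.05],"twist":[0,0,0],"jaw":1}
    - {"xyz":[0,0,0.1],"twist":[0,0,0],"jaw":1}
    - {"xyz":[0,0,0.1],"twist":[0,0,0],"jaw":1}
    - {"xyz":[0,0,0.1],"twist":[0,0,0],"jaw":1}

```text
time_s: 10.62
tool_pos: [0.5705, -0.2875, 0.2897]
tool_rot: [-180.0, 0.0, 155.5]
force: [-1.0, 1.4, 2.8]
grip_width: 0.014
grasp_force: 20.0
```

Contact with the floor. Release.

Call:
servo_tool:
  plan:
    - {"xyz":[0,0,-0.03],"twist":[0,0,0],"jaw":0.8}
    - {"xyz":[0,0,-0.03],"twist":[0,0,0],"jaw":0.6}
    - {"xyz":[0,0,-0.03],"twist":[0,0,0],"jaw":0.4}
    - {"xyz":[0,0,-0.03],"twist":[0,0,0],"jaw":0.3}
    - {"xyz":[0,0,-0.03],"twist":[0,0,0],"jaw":0.2}
    - {"xyz":[0,0,-0.03],"twist":[0,0,0],"jaw":0.2}
    - {"xyz":[0,0,-0.03],"twist":[0,0,0],"jaw":0}
    - {"xyz":[0,0,-1.5],"twist":[0,0,0],"jaw":0}
    - {"xyz":[0,0,-4],"twist":[0,0,0],"jaw":0}
    - {"xyz":[0,0,-7.5],"twist":[0,0,0],"jaw":0}
  newtons: 20

```text
time_s: 11.45
tool_pos: [0.5694, -0.2874, 0.3621]
tool_rot: [180.0, -0.3, 155.5]
force: [1.0, -1.2, -0.6]
grip_width: 0.0693
grasp_force: 0.0
```

```bash
python3 -c "
from h import *
to(.56,-.05,.46,157);to(.5507,.214,.46,165.5)"
```

```text
at 11.45 [ 0.5694 -0.2874  0.3621] [179.97  -0.34 155.49] F [ 1.  -1.2 -0.6] w 0.0693
xyz [10.76 21.22 -9.72] tw [ 0.03 -0.34 -1.51]
at 11.45 [ 0.5694 -0.2874  0.3621] [179.97  -0.34 155.49] F [ 1.  -1.2 -0.6] w 0.0693
xyz [22.56 44.85 -9.64] tw [  0.06  -0.33 -10.01]
```

Call:
servo_tool:
  plan:
    - {"xyz":[0,0,-4],"twist":[0,0,0],"jaw":0}
    - {"xyz":[0.5,1,-8],"twist":[0,0,0],"jaw":0}
    - {"xyz":[2.2,4,-9.7],"twist":[0,0,-1],"jaw":0}
    - {"xyz":[3.8,7.4,-9.7],"twist":[0,0,-2],"jaw":0}
    - {"xyz":[5.5,10.8,-9.7],"twist":[0,0,-3],"jaw":0}
    - {"xyz":[7.2,14.2,-9.7],"twist":[0,0,-4],"jaw":0}
    - {"xyz":[8.9,17.6,-9.7],"twist":[0,0,-5],"jaw":0}
    - {"xyz":[10.6,21,-9.7],"twist":[0,0,-6],"jaw":0}
    - {"xyz":[12.3,24.4,-9.7],"twist":[0,0,-7],"jaw":0}
    - {"xyz":[13.9,27.8,-9.7],"twist":[0,0,-8],"jaw":0}

```text
time_s: 12.28
tool_pos: [0.5587, 0.0251, 0.4615]
tool_rot: [-180.0, 0.1, 163.5]
force: [1.5, 0.5, -0.1]
grip_width: 0.0872
grasp_force: 0.0
```

```bash
python3 -c "
from h import *
to(.53,.11,.46,165)"
```

```text
at 12.2833 [0.5587 0.0251 0.4615] [-1.7996e+02  5.0000e-02  1.6353e+02] F [ 1.5  0.5 -0.1] w 0.0872
xyz [5.16 7.33 0.14] tw [-0.04  0.05 -1.47]
```

Call:
servo_tool:
  plan:
    - {"xyz":[2,3,0],"twist":[0,0,-1.5],"jaw":0}
    - {"xyz":[4,5.5,0],"twist":[0,0,-1.5],"jaw":0}
    - {"xyz":[5,7,0],"twist":[0,0,-1.5],"jaw":0}
    - {"xyz":[5,7.3,0],"twist":[0,0,-1.5],"jaw":0}
    - {"xyz":[5,7.3,0],"twist":[0,0,-1.5],"jaw":0}
    - {"xyz":[5,7.3,0],"twist":[0,0,-1.5],"jaw":0}

```text
time_s: 12.78
tool_pos: [0.5326, 0.1061, 0.4612]
tool_rot: [-179.9, 0.0, 164.9]
force: [1.0, -1.5, -0.9]
grip_width: 0.087
grasp_force: 0.0
```

```bash
python3 - <<'E'
from h import *
w=cam('wrist');im=w[0]
h=cv2.cvtColor(im,cv2.COLOR_RGB2HSV).astype(int)
m=(((h[...,0]<6)|(h[...,0]>174))&(h[...,1]>140)&(h[...,2]>70)).astype(np.uint8);m[:,:280]=0;m[:,420:]=0;m[255:]=0
n,l,s,c=cv2.connectedComponentsWithStats(m)
i=[j for j in range(1,n) if 50<s[j,4]<300];i.sort(key=lambda j:c[j,1]);print(c[i],s[i,4])
P=ray(w,*c[i[0]],.163);Q=ray(w,*c[i[-1]],.163);d=P-Q;print((P+Q)/2,np.linalg.norm(d),np.degrees(np.arctan2(d[1],d[0])))
to(*((P+Q)/2)[:2],.40,165.5)
a=cam('scene');b=cam('side')
A=a[0][190:270,140:260];B=b[0][145:235,230:350]
r=lambda I:cv2.resize(I,(400,300),interpolation=cv2.INTER_CUBIC)
save(np.hstack([r(A),r(B)]),'placed.png')
for X in([.57,-.13,.004],[.57,-.13,.12]):print((proj(a,X)-[140,190])*[400/120,300/80],(proj(b,X)-[230,145])*[400/120,300/90]+[400,0])
E
```

```text
[[370.86956522 130.92753623]
 [362.76699029 218.09708738]] [138 103]
[0.55076302 0.21393478 0.163     ] 0.08617710357933443 165.58776602195428
at 12.8333 [0.5328 0.1055 0.461 ] [-1.7996e+02  1.0000e-02  1.6484e+02] F [ 0.5 -0.1 -0.8] w 0.087
xyz [ 1.1  10.94  6.09] tw [-0.04  0.01 -0.66]
[262.86202502 109.86705465] [579.10078079 204.97515729]
[255.47900402  29.23601177] [581.48981532 116.81703685]
```

View pics/placed.png

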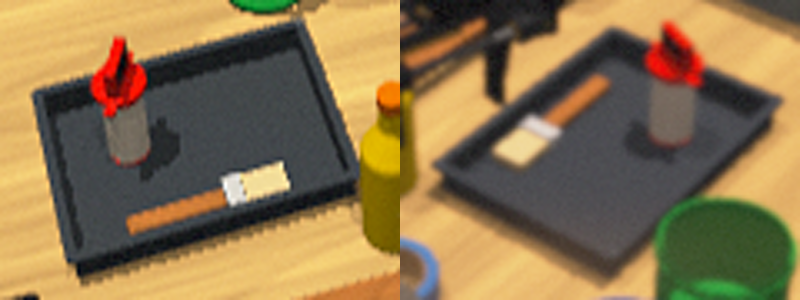

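The filter stands upright in the tray at scene-crop (127,130), clear of the brush, and the cup and screen have not moved. Now the screen.

Call:
servo_tool:
  plan:
    - {"xyz":[0.4,3,0],"twist":[0,0,-0.7],"jaw":0}
    - {"xyz":[0.7,6,0],"twist":[0,0,-0.7],"jaw":0}
    - {"xyz":[1,9,0],"twist":[0,0,-0.7],"jaw":0}
    - {"xyz":[1.1,10.6,1],"twist":[0,0,-0.7],"jaw":0}
    - {"xyz":[1.1,10.9,3],"twist":[0,0,-0.7],"jaw":0}
    - {"xyz":[1.1,10.9,5],"twist":[0,0,-0.7],"jaw":0}
    - {"xyz":[1.1,10.9,6],"twist":[0,0,-0.7],"jaw":0}
    - {"xyz":[1.1,10.9,6],"twist":[0,0,-0.7],"jaw":0}
    - {"xyz":[1.1,10.9,6],"twist":[0,0,-0.7],"jaw":0}

```text
time_s: 13.68
tool_pos: [0.5503, 0.2143, 0.4011]
tool_rot: [-180.0, -0.0, 165.6]
force: [0.5, 0.6, -0.0]
grip_width: 0.087
grasp_force: 0.0
```

```bash
python3 -c "
from h import *
to(.5507,.214,.306,165.6)"
```

```text
at 13.6833 [0.5503 0.2143 0.4011] [-1.7997e+02 -4.0000e-02  1.6557e+02] F [ 0.5  0.6 -0. ] w 0.087
xyz [-0.06 -0.01  9.51] tw [-0.03 -0.04 -0.03]
```

Call:
servo_tool:
  plan:
    - {"xyz":[0,0,2],"twist":[0,0,0],"jaw":0}
    - {"xyz":[0,0,4],"twist":[0,0,0],"jaw":0}
    - {"xyz":[0,0,6],"twist":[0,0,0],"jaw":0}
    - {"xyz":[0,0,7.5],"twist":[0,0,0],"jaw":0}
    - {"xyz":[0,0,8.8],"twist":[0,0,0],"jaw":0}
    - {"xyz":[0,0,9.4],"twist":[0,0,0],"jaw":0}
    - {"xyz":[0,0,9.5],"twist":[0,0,0],"jaw":0}
    - {"xyz":[0,0,9.5],"twist":[0,0,0],"jaw":0}
    - {"xyz":[0,0,9.5],"twist":[0,0,0],"jaw":0}

```text
time_s: 14.43
tool_pos: [0.5502, 0.2157, 0.3074]
tool_rot: [179.9, 0.1, 165.7]
force: [-0.4, 0.2, 0.3]
grip_width: 0.087
grasp_force: 0.0
```

```bash
python3 -c "
from h import *
to(.5507,.214,.306,165.6)"
```

```text
at 14.4333 [0.5502 0.2157 0.3074] [1.7994e+02 9.0000e-02 1.6567e+02] F [-0.4  0.2  0.3] w 0.087
xyz [-0.09 -0.15  0.14] tw [0.06 0.09 0.07]
```

Call:
servo_tool:
  plan:
    - {"xyz":[0,-0.1,0.1],"twist":[0,0,0],"jaw":0.15}
    - {"xyz":[0,-0.1,0.1],"twist":[0,0,0],"jaw":0.25}
    - {"xyz":[0,-0.1,0.1],"twist":[0,0,0],"jaw":0.35}
    - {"xyz":[0,-0.1,0.1],"twist":[0,0,0],"jaw":0.5}
    - {"xyz":[0,-0.1,0.1],"twist":[0,0,0],"jaw":0.6}
    - {"xyz":[0,-0.1,0.1],"twist":[0,0,0],"jaw":0.8}
    - {"xyz":[0,-0.1,0.1],"twist":[0,0,0],"jaw":1}
    - {"xyz":[0,-0.1,0.1],"twist":[0,0,0],"jaw":1}
    - {"xyz":[0,-0.1,0.1],"twist":[0,0,0],"jaw":1}
    - {"xyz":[0,-0.1,0.1],"twist":[0,0,0],"jaw":1}
  newtons: 25

```text
time_s: 15.27
tool_pos: [0.5495, 0.2145, 0.3054]
tool_rot: [180.0, 0.0, 165.7]
force: [0.7, -0.4, 1.3]
grip_width: 0.0605
grasp_force: 25.0
```

Call:
servo_tool:
  plan:
    - {"xyz":[0,0,-0.3],"twist":[0,0,0],"jaw":1}
    - {"xyz":[0,0,-0.7],"twist":[0,0,0],"jaw":1}
    - {"xyz":[0,0,-1.2],"twist":[0,0,0],"jaw":1}
    - {"xyz":[0,0,-1.5],"twist":[0,0,0],"jaw":1}
    - {"xyz":[0,0,-1.5],"twist":[0,0,0],"jaw":1}
    - {"xyz":[0,0,-1.5],"twist":[0,0,0],"jaw":1}

```text
time_s: 15.77
tool_pos: [0.5495, 0.2145, 0.3205]
tool_rot: [180.0, 0.0, 165.7]
force: [-0.0, -0.2, -2.2]
grip_width: 0.0603
grasp_force: 25.0
```

Only the screen's weight is on the wrist (2.2 N), so I continue lifting.

Call:
servo_tool:
  plan:
    - {"xyz":[0,0,-1],"twist":[0,0,0],"jaw":1}
    - {"xyz":[0,0,-2.3],"twist":[0,0,0],"jaw":1}
    - {"xyz":[0,0,-3.7],"twist":[0,0,0],"jaw":1}
    - {"xyz":[0,0,-5.1],"twist":[0,0,0],"jaw":1}
    - {"xyz":[0,0,-6.5],"twist":[0,0,0],"jaw":1}
    - {"xyz":[0,0,-8],"twist":[0,0,0],"jaw":1}
    - {"xyz":[0,0,-9.5],"twist":[0,0,0],"jaw":1}
    - {"xyz":[0,0,-11],"twist":[0,0,0],"jaw":1}
    - {"xyz":[0,0,-12],"twist":[0,0,0],"jaw":1}
    - {"xyz":[0,0,-12],"twist":[0,0,0],"jaw":1}

```text
time_s: 16.6
tool_pos: [0.5498, 0.2151, 0.4436]
tool_rot: [179.9, 0.2, 165.7]
force: [0.2, 0.0, -1.1]
grip_width: 0.0602
grasp_force: 25.0
```

```bash
python3 -c "
from h import *
to(.569,-.135,.44,165.6)
a=cam('scene');print(ray(a,258,247,0.03),ray(a,258,215,.19))"
```

```text
at 16.6 [0.5498 0.2151 0.4436] [179.86   0.25 165.68] F [ 0.2  0.  -1.1] w 0.0602
xyz [-10.52 -33.45   0.32] tw [0.14 0.25 0.08]
[ 0.76744282 -0.03287271  0.03      ] [ 0.76309261 -0.02965269  0.19      ]
```

Call:
servo_tool:
  plan:
    - {"xyz":[-0.4,-1.3,0],"twist":[0,0,0],"jaw":1}
    - {"xyz":[-1.3,-4,0],"twist":[0,0,0],"jaw":1}
    - {"xyz":[-2.3,-7.2,0],"twist":[0,0,0],"jaw":1}
    - {"xyz":[-3.3,-10.4,0],"twist":[0,0,0],"jaw":1}
    - {"xyz":[-4.3,-13.6,0],"twist":[0,0,0],"jaw":1}
    - {"xyz":[-5.3,-16.8,0],"twist":[0,0,0],"jaw":1}
    - {"xyz":[-6.3,-20,0],"twist":[0,0,0],"jaw":1}
    - {"xyz":[-7.3,-23.2,0],"twist":[0,0,0],"jaw":1}
    - {"xyz":[-8.3,-26.4,0],"twist":[0,0,0],"jaw":1}
    - {"xyz":[-9.3,-29.4,0],"twist":[0,0,0],"jaw":1}

```text
time_s: 17.48
tool_pos: [0.5663, -0.0955, 0.4393]
tool_rot: [-180.0, -0.1, 165.6]
force: [0.4, 0.2, -1.6]
grip_width: 0.0603
grasp_force: 25.0
```

```bash
python3 -c "
from h import *
to(.569,-.135,.44,165.6)"
```

```text
at 17.4833 [ 0.5663 -0.0955  0.4393] [-1.7995e+02 -8.0000e-02  1.6564e+02] F [ 0.4  0.2 -1.6] w 0.0603
xyz [-1.24 -3.76 -0.07] tw [-0.05 -0.08  0.04]
```

Call:
servo_tool:
  plan:
    - {"xyz":[-0.8,-2.3,0],"twist":[0,0,0],"jaw":1}
    - {"xyz":[-1.2,-3.6,0.5],"twist":[0,0,0],"jaw":1}
    - {"xyz":[-1.2,-3.7,2],"twist":[0,0,0],"jaw":1}
    - {"xyz":[-1.2,-3.7,4],"twist":[0,0,0],"jaw":1}
    - {"xyz":[-1.2,-3.7,6.5],"twist":[0,0,0],"jaw":1}
    - {"xyz":[-1.2,-3.7,9],"twist":[0,0,0],"jaw":1}
    - {"xyz":[-1.2,-3.7,11],"twist":[0,0,0],"jaw":1}
    - {"xyz":[-1.2,-3.7,12],"twist":[0,0,0],"jaw":1}
    - {"xyz":[-1.2,-3.7,12],"twist":[0,0,0],"jaw":1}
    - {"xyz":[-1.2,-3.7,12],"twist":[0,0,0],"jaw":1}

```text
time_s: 18.32
tool_pos: [0.5694, -0.1317, 0.3201]
tool_rot: [180.0, -0.0, 165.7]
force: [1.3, -0.2, -1.3]
grip_width: 0.0601
grasp_force: 25.0
```

```bash
python3 -c "
from h import *
to(.569,-.135,.2734,165.6)
a=cam('scene');b=cam('side')
A=a[0][170:270,140:290];B=b[0][145:235,215:350]
r=lambda I:cv2.resize(I,(400,267),interpolation=cv2.INTER_CUBIC)
save(np.hstack([r(A),r(B)]),'pre.png')"
```

```text
at 18.3167 [ 0.5694 -0.1317  0.3201] [ 1.7997e+02 -5.0000e-02  1.6573e+02] F [ 1.3 -0.2 -1.3] w 0.0601
xyz [-0.05 -0.34  4.67] tw [ 0.03 -0.05  0.13]
```

View pics/pre.png

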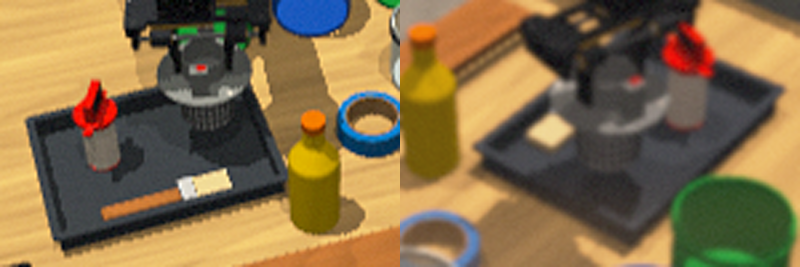

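The screen hangs level above the free part of the tray at scene-crop (208,95), clear of the brush (105–230, 170–220) and the filter (100,130). I lower it gently.

Call:
servo_tool:
  plan:
    - {"xyz":[0,-0.1,1],"twist":[0,0,0],"jaw":1}
    - {"xyz":[0,-0.2,2.2],"twist":[0,0,0],"jaw":1}
    - {"xyz":[0,-0.2,3.3],"twist":[0,0,0],"jaw":1}
    - {"xyz":[0,-0.2,3.9],"twist":[0,0,0],"jaw":1}
    - {"xyz":[0,-0.2,4.1],"twist":[0,0,0],"jaw":1}
    - {"xyz":[0,-0.2,4.25],"twist":[0,0,0],"jaw":1}
    - {"xyz":[0,-0.2,4.35],"twist":[0,0,0],"jaw":1}
    - {"xyz":[0,-0.2,4.45],"twist":[0,0,0],"jaw":1}
    - {"xyz":[0,-0.2,4.5],"twist":[0,0,0],"jaw":1}
    - {"xyz":[0,-0.2,4.5],"twist":[0,0,0],"jaw":1}

```text
time_s: 19.25
tool_pos: [0.569, -0.1342, 0.2755]
tool_rot: [-180.0, 0.0, 165.7]
force: [0.0, 0.1, -1.6]
grip_width: 0.0603
grasp_force: 25.0
```

Call:
servo_tool:
  plan:
    - {"xyz":[0,0,0.05],"twist":[0,0,0],"jaw":1}
    - {"xyz":[0,0,0.1],"twist":[0,0,0],"jaw":1}
    - {"xyz":[0,0,0.1],"twist":[0,0,0],"jaw":1}
    - {"xyz":[0,0,0.1],"twist":[0,0,0],"jaw":1}

```text
time_s: 19.58
tool_pos: [0.5688, -0.1342, 0.2743]
tool_rot: [-180.0, 0.0, 165.7]
force: [0.6, 0.8, -1.9]
grip_width: 0.0601
grasp_force: 25.0
```

Call:
servo_tool:
  plan:
    - {"xyz":[0,0,0.04],"twist":[0,0,0],"jaw":1}
    - {"xyz":[0,0,0.08],"twist":[0,0,0],"jaw":1}
    - {"xyz":[0,0,0.08],"twist":[0,0,0],"jaw":1}
    - {"xyz":[0,0,0.08],"twist":[0,0,0],"jaw":1}

```text
time_s: 19.92
tool_pos: [0.5688, -0.1342, 0.2734]
tool_rot: [-180.0, -0.0, 165.7]
force: [0.3, -0.4, -1.9]
grip_width: 0.0606
grasp_force: 25.0
```

Call:
servo_tool:
  plan:
    - {"xyz":[0,0,0.04],"twist":[0,0,0],"jaw":1}
    - {"xyz":[0,0,0.08],"twist":[0,0,0],"jaw":1}
    - {"xyz":[0,0,0.08],"twist":[0,0,0],"jaw":1}
    - {"xyz":[0,0,0.08],"twist":[0,0,0],"jaw":1}

```text
time_s: 20.25
tool_pos: [0.569, -0.1341, 0.2734]
tool_rot: [-180.0, 0.0, 165.7]
force: [-2.9, -0.7, 5.3]
grip_width: 0.0602
grasp_force: 25.0
```

Call:
servo_tool:
  plan:
    - {"xyz":[0,0,-0.06],"twist":[0,0,0],"jaw":0.25}
    - {"xyz":[0,0,-0.06],"twist":[0,0,0],"jaw":0.1}
    - {"xyz":[0,0,-0.06],"twist":[0,0,0],"jaw":0}
    - {"xyz":[0,0,-0.06],"twist":[0,0,0],"jaw":0}
    - {"xyz":[0,0,-0.06],"twist":[0,0,0],"jaw":0}
    - {"xyz":[0,0,-0.06],"twist":[0,0,0],"jaw":0}
    - {"xyz":[0,0,-1],"twist":[0,0,0],"jaw":0}
    - {"xyz":[0,0,-3],"twist":[0,0,0],"jaw":0}
    - {"xyz":[0,0,-6],"twist":[0,0,0],"jaw":0}
    - {"xyz":[0,0,-10],"twist":[0,0,0],"jaw":0}

```text
time_s: 21.08
tool_pos: [0.5679, -0.1341, 0.3719]
tool_rot: [180.0, -0.3, 165.7]
force: [0.5, -0.6, -0.3]
grip_width: 0.0871
grasp_force: 0.0
```

Call:
servo_tool:
  plan:
    - {"xyz":[0,0,-4],"twist":[0,0,0],"jaw":0}
    - {"xyz":[0,0,-7],"twist":[0,0,0],"jaw":0}
    - {"xyz":[2,2,-8],"twist":[0,0,0],"jaw":0}
    - {"xyz":[5,5,-8],"twist":[0,0,0],"jaw":0}
    - {"xyz":[7,8,-8],"twist":[0,0,0],"jaw":0}
    - {"xyz":[8,11,-8],"twist":[0,0,0],"jaw":0}
    - {"xyz":[8,12,-8],"twist":[0,0,0],"jaw":0}
    - {"xyz":[8,12,-8],"twist":[0,0,0],"jaw":0}

```text
time_s: 21.75
tool_pos: [0.5207, 0.0059, 0.4539]
tool_rot: [-180.0, 0.1, 166.0]
force: [-0.5, 0.4, 0.7]
grip_width: 0.087
grasp_force: 0.0
```

```bash
python3 -c "
from h import *
to(.5,0,.45,165)
a=cam('scene');b=cam('side')
r=lambda I:cv2.resize(I,(400,300),interpolation=cv2.INTER_CUBIC)
save(np.hstack([r(a[0][140:275,140:340]),r(b[0][145:295,180:380])]),'end.png')"
```

```text
at 21.75 [0.5207 0.0059 0.4539] [-1.8000e+02  1.3000e-01  1.6605e+02] F [-0.5  0.4  0.7] w 0.087
xyz [ 1.87 -1.07  0.39] tw [0.   0.13 1.05]
```

View pics/end.png

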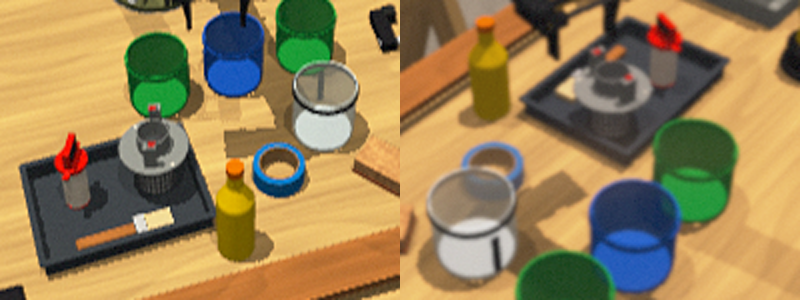

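The filter (75,185) and the screen (155,160) both stand upright on the tray floor, and the brush is untouched. The cup stands empty in its place at (325,105), and the gripper is clear of everything.

```bash
python3 -c "
from cell import env
print(env.sign_off())"
```

```text
the job is handed in; nothing more can be done
None
```

I handed the job in at about 22 s: the filter was unlocked and lifted out, then the screen, and both stand upright on the tray floor clear of the brush, with the cup still in place; the sign-off returned no verdict.

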